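Switch on the burnishing machine over its shield

TASK

Switch on the edge burnishing machine: take the hooked rod from its wooden rest, reach over the steel shield with it and pull the switch lever behind the shield all the way over towards the shield. Then lay the rod back in both forks of its rest the way it lay (hook hanging down at the end with the narrow fork) and let go. Work the lever with the rod only, never with the gripper, and do not knock the glue pot about.

Things in the scene. Friction and masses are not known exactly. Their poses are not given: they have to be found in the camera images.
- rod_grip (a point): Hooked rod, loose, 0.1 to 0.17 kg, stiff. Point on the centre line of its square wooden handle (24 x 24 mm, from x = -65 to +43 mm), best grasped here from above, between the forks of the rest. x along the handle to the hook, z up as it lies. A round steel rod, 9 mm thick, goes on along the handle's line to x = 140 mm, bends square and goes straight down 82 mm.
- rod_tip (a point): Lower end of the rod's bent leg (centre of its round end, radius 4.5 mm): 140 mm ahead (x) of rod_grip and 82 mm below it (z), same axes.
- rest: Wooden rest of the rod, fixed: base board 160 x 90 mm with two upright forks, 10 mm thick, open at the top. Origin on the table, under the place of rod_grip; x to the hook end, z up. The wide rear fork at x = -42 mm (40 mm between prongs, floor 108 mm high) takes the handle. In the rest the rod's line is level, 120 mm above the table.
- front_fork (a point): Middle of the floor of the rest's narrow front fork, 115.5 mm above the table, 95 mm ahead (x) of the rest's origin. It takes the steel rod: 24 mm between prongs, which stand 22 mm above the floor, as do those of the rear fork. The bent leg hangs free 45 mm beyond this fork.
- machine: Burnishing machine, fixed, grey base plate 190 x 260 mm. Origin on the table; x points from the shield into the machine, z up. The switch box (top 46 mm high) is at x = 20, y = -60 mm. The motor with its wooden spindle fills x 37 to 133, y 10 to 200 mm, up to 155 mm high. Nothing stands behind the lever or to its right.
- shield_top (a point): Middle of the top edge of the steel shield in front of the switch: upright plate 3 mm thick, 170 mm wide along the machine's y, top 120 mm above the table, at x = -45.5, y = -45 mm of the machine. Same axes as the machine.
- lever_bar (a point): Middle of the lever's cross bar: black, 16 mm thick, 50 mm long along the machine's y, on a 65 mm steel stem that swings about a pivot at x = 20, y = -60, z = 45 mm of the machine. Off, it leans away from the shield (bar at x = 51, z = 102 mm of the machine); fully on, towards the shield (bar at x = -11, z = 102 mm); highest between, 110 mm.
- lever (a joint): Angle of the switch lever, rad: 0 to 0.12 = off (leaning away from the shield), 1.0 = fully on, against its stop (leaning towards the shield); upright at 0.5. About 1.5 N at the bar moves it; it stays where it is left.
- pot_center (a point): Centre of the glue pot: closed jar, 60 mm in diameter, 75 mm high, standing loose on the table in front of the shield.

How it is judged (in metres and radians):
On the way, in this order (a step that is already met when the one before it is completed fails the run):
1. the hook is lowered behind the shield, below its top edge, with the lever still off (x of rod_tip in the frame of machine above -0.03 m and z of rod_tip in the frame of machine below 0.115 m and y of rod_tip in the frame of machine between -0.16 and 0.04 m and value of joint lever below 0.4 rad), for 0.05 s.
2. the lever is pulled over to on, the hook still behind the shield (value of joint lever above 0.85 rad and x of rod_tip in the frame of machine above -0.04 m), for 0.1 s.
At the end, for the whole second after the job is handed in: Lever beyond 0.85 of its 1.0 rad; rod released and still in both forks: grip point -25 to +20 mm lengthwise and within 15 mm sideways of its place, 112 to 126 mm high; lower end of the leg 25 to 50 mm above the table, within 30 mm of the rest's middle line (value of joint lever above 0.85 rad and x of rod_grip in the frame of rest between -0.025 and 0.02 m and y of rod_grip in the frame of rest between -0.015 and 0.015 m and z of rod_grip in the frame of rest between 0.112 and 0.126 m and y of rod_tip in the frame of rest between -0.03 and 0.03 m and z of rod_tip in the frame of rest between 0.025 and 0.05 m and linear speed of rod below 0.02 m/s); the robot touches nothing.
It fails at once if the gripper or the arm touches the switch lever (contact force between any of the fingers, the arm and lever above 0.5 N).
It fails at once if the glue pot is moved more than 30 mm or tipped (distance of pot_center from where it was at the start of the episode above 0.03 m or angle between pot_center's own z axis and vertical above 0.35 rad).
It also fails if it takes over 51 s, if anything falls off the work surface, if the arm or the gripper's body presses on something with over 40 N, if the wrist force passes 120 N, or if a joint passes its speed limit or range.

ROBOT

A 7-joint arm with a two-finger parallel gripper is mounted at the origin on the work surface. World frame = base frame: x ahead of the robot, y to its left, z up, the work surface at z = 0. Lengths are in mm, angles in rad, forces in N, time in s.
With the tool pointing down it reaches from about 400 to 850 mm from the base axis. Payload 10.4 kg.
Tool frame: the origin (TCP) lies midway between the tips of the shut fingers; the grasp point (between the pads) lies 19 mm behind it (env.pinch_z is the distance from the TCP to the grasp point, in mm); z points along the fingers, y is the line along which they close (so a half turn about z gives the same grasp; the last joint's range is limited). The gripper opens to 85 mm and grips with 20 to 120 N. Pads are 22 mm wide; open, the fingers measure 114 mm over their backs; the gripper's body (76 mm by 85 mm) begins 54 mm behind the grasp point. The pads swing forward as they close: fully open they stand 13 mm farther back than shut.
Start: joints at [-1.363, 0.332, -0.065, 1.46, 0.022, 1.35, -0.088], TCP at [142.958, 608.452, 231.338] pointing down, gripper open.
Joint ranges: [-2.6, 2.6], [-0.5, 2.12], [-1.47, 1.34], [0.16, 2.42], [-1.27, 4.41], [0.06, 2.06], [-2.6, 2.6]. Speed limits (rad/s): [2.22, 2.22, 2.79, 2.79, 3.14, 3.14, 3.14].

INTERFACE

Orientations are given as [roll, pitch, yaw] about the fixed x, y, z axes, in that order (R = Rz(yaw) Ry(pitch) Rx(roll)).
In Python, from plant import env, read_camera, camera_params gives the robot as it stands.
- The arm moves only by the tool move_arm, never from a script. Its argument "deltas" is a list of rows, each an object with "offset": the shift along the tool's x, y, z in mm, a list of three; "delta_rot": the turn, a rotation vector about the tool's x, y, z in degrees, a list of three; "fingers": the closure, from -1 (fully open) to 1 (shut). A call has 1 to 8 rows; each row is the pose to reach, as a shift and turn from the pose commanded when the call began, along the tool's axes at that moment; what a row does not reach only later rows make up. A row lasts 1/10 s, in which the tool goes at most 50 mm and 8.59 degrees, less where a joint would pass 70% of its speed; a pose out of reach is approached as far as the arm can. A call with a gripper value outside its range is refused whole. The fingers move at their own pace and stop on an object; the grip force is fixed at half the most. Time passes only in rows, so rows that repeat a pose let the fingers close. It gives the time, the measured TCP pose, the force, the opening and the grip force at its end, in the units of the state.
- env.state(): the state, without advancing time (a new reading comes with each control period).
- read_camera(name): name is "scene" or "top" or "wrist"; returns (picture, depth): 480x640x3 uint8, blue, green, red; 480x640 float32, mm along the optical axis (not along the pixel's ray), 0 where there is no reading.
- camera_params(name): a dict with "K" (3x3 intrinsics, pixels), "k1" (the pictures are not rectified: a ray, as slopes to the right and down, at radius r is drawn at 1 + k1 r^2 times it, then the intrinsics apply), "R" (3x3) and "t" (3): a world point X has camera coordinates R X + t. Camera axes: x right, y down, z forward; pixel columns grow to the right and rows downward; lengths in mm; the calibration is good to about 2 mm. A picture is of the moment at which its call begins: read the wrist's pose just before it. camera_params takes no time and is no camera call; for the wrist camera it gives the pose at the moment of the call.
- env.sign_off(): hands the job in; it is judged then, once.
The state is a dict: "t": time; "joint_positions": joint angles; "qd": joint speeds; "tau": joint torques, N m; "eef_pos": TCP position; "orientation": TCP orientation; "force": force on the tool from outside, world axes, zero at the start; "ft_torque": the same for the moment, N m; "grip_width": opening from 0.0 (shut) to 1.0 (fully open); "grasp_force": force on a finger pad.
Only numpy, scipy, OpenCV 4.12 (cv2) and the standard library are available. Lean on these libraries where they do the work, as an engineer would, in place of code of your own. Each camera call takes 0.05 s, during which the arm holds its last target. There are 200 camera calls.

## Working session

There is one attempt and no reset: what is moved stays moved. The work goes in short steps, Python scripts to look and compute and a tool call to move; the robot and the scene stay as the last step left them, time stands still between calls to the robot, and variables do not carry over. Pictures are saved under pics/ and viewed, at most 10 in all, crops included, and the job is handed in when it is done.

Besides the shell and the picture viewer there is one more tool, called after ">>>" as name(argument=value, ...) on one line, values as JSON. move_arm: Moves the arm, as the interface text tells. Its arguments: {"type":"object","properties":{"deltas":{"type":"array","items":{"type":"object","properties":{"offset":{"type":"array","items":{"type":"number"}},"delta_rot":{"type":"array","items":{"type":"number"}},"fingers":{"type":"number"}}}}},"required":["deltas"]}

```bash
mkdir -p pics
cat > h.py <<'E'
import numpy as np, cv2
from plant import env, read_camera, camera_params
from scipy.spatial.transform import Rotation as Ro
def cloud(name):
    p=camera_params(name); img,d=read_camera(name)
    v,u=np.mgrid[0:480,0:640]
    K=p["K"]; D=np.array([p["k1"],0,0,0.])
    s=cv2.undistortPoints(np.stack([u.ravel(),v.ravel()],1).astype(float)[:,None],np.array(K),D)[:,0]
    z=d.ravel()
    C=np.c_[s[:,0]*z,s[:,1]*z,z]
    W=(C-np.array(p["t"]).ravel())@np.array(p["R"])
    W[z==0]=np.nan
    return img,W.reshape(480,640,3)
def st():
    s=env.state(); print({k:np.round(s[k],3).tolist() for k in("t","eef_pos","orientation","force","grip_width","grasp_force","joint_positions")}); return s
E
python3 - <<'E'
from h import *
st()
for n in("top","scene"):
    i,W=cloud(n); cv2.imwrite(f"pics/{n}0.png",i); np.save(f"{n}0.npy",W)
    p=camera_params(n); print(n,p["k1"],(-np.array(p["R"]).T@np.array(p["t"]).ravel()).round())
E
```

```text
{'t': 0.0, 'eef_pos': [142.864, 608.067, 230.544], 'orientation': [-3.14, 0.0, 2.911], 'force': [-0.38, 1.02, -0.119], 'grip_width': 0.998, 'grasp_force': 0.0, 'joint_positions': [-1.363, 0.333, -0.065, 1.461, 0.022, 1.35, -0.088]}
top -0.116890465890644 [ 365.   18. 1239.]
scene 0.053092036903057936 [1179.  226.  996.]
```

View pics/top0.png

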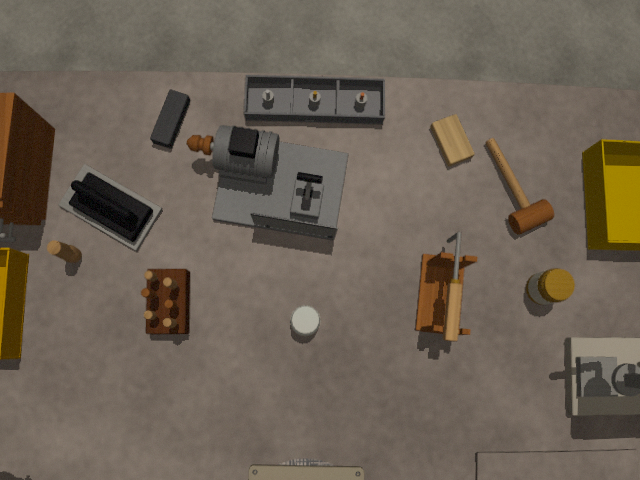

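View pics/scene0.png

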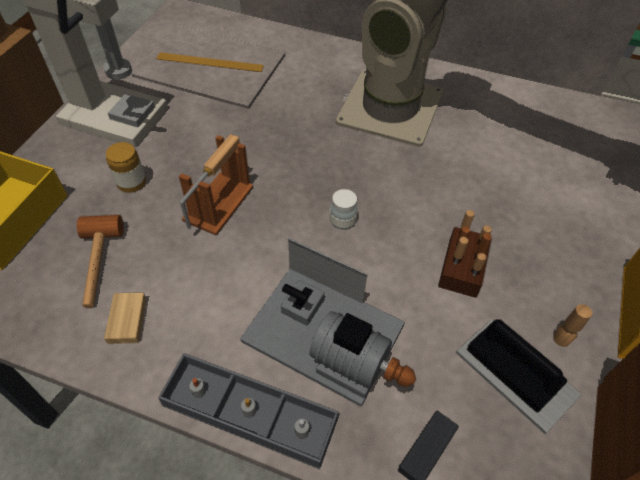

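The top view shows the rest and rod at about (453,285) with the hook end at (458,235). The pot is at (305,320), the shield at (293,228), the lever bar at (309,178) and the switch box at (307,195).

Run:
```python
from h import *
np.set_printoptions(suppress=True,precision=1)
for n,rois in (("top",dict(rod=(420,225,480,345),bar=(292,168,328,188),shield=(245,200,345,242),pot=(285,300,325,345),plate=(210,135,350,240))),("scene",dict(rod=(175,130,250,230),bar=(275,278,320,312),shield=(280,235,370,305),pot=(325,185,362,230)))):
    W=np.load(n+"0.npy"); I=cv2.imread(f"pics/{n}0.png"); 
    for k,(a,b,c,d) in rois.items():
        w=W[b:d,a:c].reshape(-1,3); im=I[b:d,a:c].reshape(-1,3).astype(int)
        z=w[:,2]
        if k=="rod":
            m=(z>124)&(z<140)&(im[:,2]>im[:,0]+60)&(im[:,2]>150)
            ms=(z>112)&(z<135)&(abs(im[:,2]-im[:,0])<40)
            for lab,mm in(("handle",m),("steel",ms)):
                q=w[mm]; 
                if len(q)<10: print(n,lab,len(q)); continue
                print(n,lab,len(q),q.mean(0),np.median(q[:,2]),cv2.fitLine(q[:,:2].astype(np.float32),cv2.DIST_HUBER,0,.01,.01).ravel(), q[:,0].min(),q[:,0].max())
            continue
        if k=="bar": m=(z>85)&(z<125)&(im.sum(1)<110)
        if k=="shield": m=(z>100)&(z<126)
        if k=="pot": m=(z>70)&(z<82)
        if k=="plate": m=(z>2)&(z<16)
        q=w[m]; print(n,k,len(q))
        if len(q)<5: continue
        r=cv2.minAreaRect(q[:,:2].astype(np.float32)); print("  ",q.mean(0),np.median(q[:,2]),"rect",np.array(r[0]),np.array(r[1]),r[2],"line",cv2.fitLine(q[:,:2].astype(np.float32),cv2.DIST_HUBER,0,.01,.01).ravel())
        print(cv2.boxPoints(r).tolist())
```

```text
top handle 587 [ 423.1 -267.5  132.3] 132.3019808140122 [   1.    -0.1  423.2 -267.5] 372.3477942430341 475.238764421028
top steel 324 [ 508.7 -273.8  122.7] 123.33427271989066 [   1.    -0.2  514.4 -274.4] 368.8056710165048 576.8733320688865
top bar 161
   [678.7   7.7 110.3] 110.26892503763297 rect [679.6   7.4] [46.5 15.4] 82.93292999267578 line [  0.2   1.  677.7   7.9]
[[669.1183471679688, -14.765490531921387], [684.4439086914062, -16.66543960571289], [690.1691284179688, 29.515911102294922], [674.8435668945312, 31.41585922241211]]
top shield 301
   [590.2  35.  114.2] 116.10379923761111 rect [590.8  34.9] [169.2   4.5] 81.89564514160156 line [  0.1   1.  589.4  32. ]
[[576.6497802734375, -48.470489501953125], [581.14013671875, -49.109901428222656], [604.9891357421875, 118.37023162841797], [600.498779296875, 119.0096435546875]]
top pot 573
   [404.5   7.9  75. ] 74.95571964821553 rect [404.5   8.2] [50.4 50.4] 1.3829866647720337 line [  0.7   0.7 404.4   7.8]
[[378.6871643066406, 32.806243896484375], [379.9039611816406, -17.595592498779297], [430.2911071777344, -16.37912750244140
[... 794 characters left out ...]
 -17.64883804321289], [693.5545654296875, 31.938701629638672], [678.35791015625, 33.70330047607422]]
scene shield 793
   [621.1  28.8 110.4] 109.9496377769916 rect [641.  28.] [170.5 103.7] 80.80327606201172 line [  0.1   1.  594.6  37. ]
[[576.2254638671875, -47.82232666015625], [678.5914306640625, -64.39598083496094], [705.836181640625, 103.87950134277344], [603.47021484375, 120.45315551757812]]
scene pot 374
   [409.   10.   73.7] 73.64410585503441 rect [408.1  10. ] [55.3 49.6] 19.39441680908203 line [  0.9  -0.4 409.3   9.9]
[[373.7524719238281, 24.206619262695312], [390.2137145996094, -22.552154541015625], [442.3617248535156, -4.193656921386719], [425.9004821777344, 42.56511688232422]]
```

```bash
cat >> h.py <<'E'
def wp(targets):
    """world targets [x,y,z,yaw_rod_deg] -> tool offset and rotvec from present pose (rod yaw: tool y perpendicular)"""
    s=env.state(); R=Ro.from_euler('xyz',s["orientation"]); p=np.array(s["eef_pos"])
    for t in targets:
        yaw=np.pi+np.radians(t[3])
        Rt=Ro.from_euler('xyz',[np.pi,0,yaw])
        print(t,"->",R.inv().apply(np.array(t[:3])-p).round(1),(R.inv()*Rt).as_rotvec(degrees=True).round(2))
E
python3 - <<'E'
from h import *
np.set_printoptions(suppress=True,precision=3)
for n,(a,b,c,d) in(("top",(420,225,480,345)),("scene",(175,130,250,230))):
    W=np.load(n+"0.npy")[b:d,a:c].reshape(-1,3); im=cv2.imread(f"pics/{n}0.png")[b:d,a:c].reshape(-1,3).astype(int)
    z=W[:,2]; q=W[(z>128)&(z<136)&(im[:,2]>im[:,0]+50)&(abs(W[:,1]+268)<25)]
    print(n,"rect",cv2.minAreaRect(q[:,:2].astype(np.float32)))
    s=W[(z>114)&(z<130)&(W[:,0]>488)&(abs(im[:,2]-im[:,0])<40)]
    print("steel",len(s),np.median(s,0),cv2.fitLine(s[:,:2].astype(np.float32),cv2.DIST_HUBER,0,.01,.01).ravel(),s[:,0].max())
wp([[480,350,260,-7],[560,50,260,-7],[480,-200,260,-7],[437,-269,240,-7]])
E
```

```text
top rect ((451.7409973144531, -268.20306396484375), (48.488426208496094, 162.4195098876953), 89.97447204589844)
steel 248 [ 529.593 -277.665  123.792] [   0.995   -0.099  532.009 -277.468] 576.8733320688865
scene rect ((455.5677795410156, -271.284423828125), (165.47889709472656, 47.66188049316406), 2.318667411804199)
steel 198 [ 534.179 -277.316  121.718] [   0.996   -0.09   537.868 -276.896] 581.5016021718654
[480, 350, 260, -7] -> [-387.2 -174.2  -29.1] [-0.07  0.   -6.22]
[560, 50, 260, -7] -> [-533.7 -448.   -28.8] [-0.07  0.   -6.22]
[480, -200, 260, -7] -> [-513.  -709.6  -28.5] [-0.07  0.   -6.22]
[437, -269, 240, -7] -> [-486.9 -786.6   -8.4] [-0.07  0.   -6.22]
```

>>> move_arm(deltas=[{"offset":[-50,-22,-5],"delta_rot":[0,0,-2],"fingers":-1},{"offset":[-98,-44,-10],"delta_rot":[0,0,-4],"fingers":-1},{"offset":[-146,-66,-15],"delta_rot":[0,0,-6],"fingers":-1},{"offset":[-194,-88,-20],"delta_rot":[0,0,-8],"fingers":-1},{"offset":[-242,-110,-25],"delta_rot":[0,0,-8],"fingers":-1},{"offset":[-290,-132,-29],"delta_rot":[0,0,-8],"fingers":-1},{"offset":[-338,-154,-29],"delta_rot":[0,0,-8],"fingers":-1},{"offset":[-387,-174,-29],"delta_rot":[0,0,-8],"fingers":-1}])

```text
t: 0.9
eef_pos: [460.5, 364.0, 260.3]
orientation: [3.141, 0.0, 3.051]
force: [0.8, 1.0, 0.6]
grip_width: 1.0
grasp_force: 0.0
```

Run:
```python
from h import *
st()
wp([[560,50,260,-5.3],[480,-200,260,-5.3],[436,-268.5,240,-5.3]])
```

```text
{'t': 0.9, 'eef_pos': [460.472, 364.039, 260.298], 'orientation': [3.141, 0.0, 3.051], 'force': [0.753, 0.986, 0.636], 'grip_width': 1.0, 'grasp_force': 0.0, 'joint_positions': [-0.88, 0.231, 0.159, 1.532, -0.037, 1.381, 0.762]}
[560, 50, 260, -5.3] -> [-1.277e+02 -3.037e+02  2.000e-01] [0.02 0.   0.08]
[480, -200, 260, -5.3] -> [-7.070e+01 -5.599e+02  1.000e-01] [0.02 0.   0.08]
[436, -268.5, 240, -5.3] -> [ -33.2 -632.1   20.1] [0.02 0.   0.08]
```

>>> move_arm(deltas=[{"offset":[-18,-46,0],"fingers":-1},{"offset":[-35,-92,0],"fingers":-1},{"offset":[-52,-138,0],"fingers":-1},{"offset":[-69,-184,0],"fingers":-1},{"offset":[-86,-230,0],"fingers":-1},{"offset":[-96,-277,0],"fingers":-1},{"offset":[-104,-325,0],"fingers":-1},{"offset":[-104,-373,0],"fingers":-1}])

```text
validation failed for argument at $.de...
```

Run:
```python
from h import *
st()
wp([[436,-268.5,240,-5.3]])
```

```text
{'t': 0.9, 'eef_pos': [460.472, 364.039, 260.298], 'orientation': [3.141, 0.0, 3.051], 'force': [0.753, 0.986, 0.636], 'grip_width': 1.0, 'grasp_force': 0.0, 'joint_positions': [-0.88, 0.231, 0.159, 1.532, -0.037, 1.381, 0.762]}
[436, -268.5, 240, -5.3] -> [ -33.2 -632.1   20.1] [0.02 0.   0.08]
```

delta_rot is required.

>>> move_arm(deltas=[{"offset":[-18,-46,0],"delta_rot":[0,0,0],"fingers":-1},{"offset":[-35,-92,0],"delta_rot":[0,0,0],"fingers":-1},{"offset":[-52,-138,0],"delta_rot":[0,0,0],"fingers":-1},{"offset":[-69,-184,0],"delta_rot":[0,0,0],"fingers":-1},{"offset":[-86,-230,0],"delta_rot":[0,0,0],"fingers":-1},{"offset":[-96,-277,0],"delta_rot":[0,0,0],"fingers":-1},{"offset":[-104,-325,0],"delta_rot":[0,0,0],"fingers":-1},{"offset":[-104,-373,0],"delta_rot":[0,0,0],"fingers":-1}])

```text
t: 1.7
eef_pos: [528.8, -17.4, 259.8]
orientation: [-3.141, -0.0, 3.05]
force: [0.7, 0.0, 0.1]
grip_width: 1.004
grasp_force: 0.0
```

Run:
```python
from h import *
st()
wp([[436,-268.5,240,-5.3]])
```

```text
{'t': 1.7, 'eef_pos': [528.759, -17.373, 259.765], 'orientation': [-3.141, -0.0, 3.05], 'force': [0.667, 0.028, 0.052], 'grip_width': 1.004, 'grasp_force': 0.0, 'joint_positions': [-0.458, 0.099, 0.437, 1.693, -0.042, 1.36, 1.466]}
[436, -268.5, 240, -5.3] -> [  69.5 -258.5   19.9] [-0.02 -0.02  0.07]
```

>>> move_arm(deltas=[{"offset":[10,-45,3],"delta_rot":[0,0,0],"fingers":-1},{"offset":[22,-90,6],"delta_rot":[0,0,0],"fingers":-1},{"offset":[35,-135,9],"delta_rot":[0,0,0],"fingers":-1},{"offset":[50,-180,12],"delta_rot":[0,0,0],"fingers":-1},{"offset":[65,-222,16],"delta_rot":[0,0,0],"fingers":-1},{"offset":[80,-245,20],"delta_rot":[0,0,0],"fingers":-1},{"offset":[80,-245,20],"delta_rot":[0,0,0],"fingers":-1},{"offset":[80,-245,20],"delta_rot":[0,0,0],"fingers":-1}])

```text
t: 2.5
eef_pos: [426.6, -251.9, 239.9]
orientation: [3.141, -0.0, 3.049]
force: [-0.4, 0.9, -0.1]
grip_width: 0.997
grasp_force: 0.0
```

Run:
```python
from h import *
np.set_printoptions(suppress=True,precision=2)
st()
i,W=cloud("wrist"); cv2.imwrite("pics/w1.png",i); np.save("w1.npy",W)
z=W[...,2]; im=i.astype(int)
m=(z>126)&(z<140)&(im[...,2]>im[...,0]+40)
q=W[m]; print(len(q),cv2.minAreaRect(q[:,:2].astype(np.float32)),np.median(q[:,2]))
wp([[436,-268.5,240,-5.3]])
```

```text
{'t': 2.5, 'eef_pos': [426.621, -251.946, 239.949], 'orientation': [3.141, -0.0, 3.049], 'force': [-0.423, 0.931, -0.081], 'grip_width': 0.997, 'grasp_force': 0.0, 'joint_positions': [-0.198, 0.019, 0.656, 1.811, -0.013, 1.315, 1.94]}
5334 ((451.1883544921875, -269.1895751953125), (69.5451431274414, 163.48861694335938), 84.292724609375) 131.7646455848037
[436, -268.5, 240, -5.3] -> [-10.3 -16.4  -0. ] [ 0.03 -0.01  0.12]
```

View pics/w1.png

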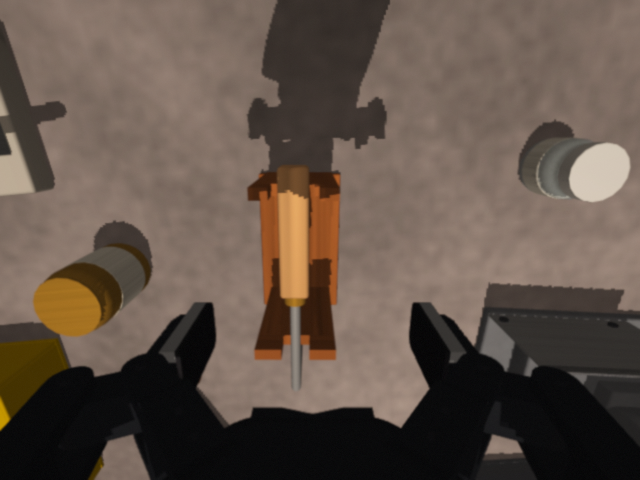

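The handle is at about (294,235), the steel rod runs to (296,390), and the forks are at rows 185 and 345. Next I'll fit the handle's centre line and its ends.

Run:
```python
from h import *
np.set_printoptions(suppress=True,precision=2)
W=np.load("w1.npy"); 
for a,b,c,d,z0 in((274,160,314,310,128),(285,312,306,335,118),(285,355,306,395,110)):
    w=W[b:d,a:c].reshape(-1,3); q=w[(w[:,2]>z0)&(w[:,2]<136)]
    print(len(q),q.mean(0),cv2.minAreaRect(q[:,:2].astype(np.float32)),np.median(q[:,2]),cv2.boxPoints(cv2.minAreaRect(q[:,:2].astype(np.float32))).round(1).tolist())
```

```text
4039 [ 420.73 -266.6   131.64] ((427.7298889160156, -267.59625244140625), (23.602977752685547, 116.5300064086914), 84.49578094482422) 131.75774325942606 [[368.6000061035156, -273.79998779296875], [484.6000061035156, -284.8999938964844], [486.8999938964844, -261.3999938964844], [370.8999938964844, -250.3000030517578]]
240 [ 504.75 -274.53  123.33] ((505.3463439941406, -274.95330810546875), (9.004437446594238, 24.2733097076416), 84.3565902709961) 123.64888396022607 [[492.79998779296875, -278.20001220703125], [517.0, -280.6000061035156], [517.9000244140625, -271.70001220703125], [493.70001220703125, -269.29998779296875]]
338 [ 555.71 -279.68  123.42] ((556.5444946289062, -279.9936828613281), (8.589079856872559, 39.631160736083984), 84.00269317626953) 123.66450415952492 [[536.4000244140625, -282.20001220703125], [575.7999877929688, -286.29998779296875], [576.7000122070312, -277.79998779296875], [537.2999877929688, -273.70001220703125]]
```

>>> move_arm(deltas=[{"offset":[-9,-15.5,10],"delta_rot":[0,0,0.2],"fingers":-1},{"offset":[-9,-15.5,40],"delta_rot":[0,0,0.2],"fingers":-1},{"offset":[-9,-15.5,70],"delta_rot":[0,0,0.2],"fingers":-1},{"offset":[-9,-15.5,70],"delta_rot":[0,0,0.2],"fingers":-1}])

```text
t: 2.95
eef_pos: [433.3, -266.0, 166.8]
orientation: [3.14, -0.006, 3.049]
force: [-0.5, -0.0, 0.5]
grip_width: 1.001
grasp_force: 0.0
```

Run:
```python
from h import *
st(); wp([[434,-268.3,101,-5.5]])
```

```text
{'t': 2.95, 'eef_pos': [433.309, -265.951, 166.836], 'orientation': [3.14, -0.006, 3.049], 'force': [-0.464, -0.019, 0.456], 'grip_width': 1.001, 'grasp_force': 0.0, 'joint_positions': [-0.162, 0.135, 0.678, 1.876, -0.09, 1.168, 2.025]}
[434, -268.3, 101, -5.5] -> [-1.3 -2.4 65.8] [ 0.07 -0.35  0.21]
```

>>> move_arm(deltas=[{"offset":[0,-1,25],"delta_rot":[0,0,0],"fingers":-1},{"offset":[0,-1,50],"delta_rot":[0,0,0],"fingers":-1},{"offset":[0,-1,67],"delta_rot":[0,0,0],"fingers":-1},{"offset":[0,-1,67],"delta_rot":[0,0,0],"fingers":-1},{"offset":[0,-1,67],"delta_rot":[0,0,0],"fingers":-1}])

```text
t: 3.45
eef_pos: [435.3, -269.0, 104.4]
orientation: [-3.141, 0.001, 3.048]
force: [1.0, -0.5, 0.4]
grip_width: 1.0
grasp_force: 0.0
```

Run:
```python
from h import *
st(); wp([[434,-268.3,101,-5.5]])
```

```text
{'t': 3.45, 'eef_pos': [435.276, -269.01, 104.442], 'orientation': [-3.141, 0.001, 3.048], 'force': [1.041, -0.46, 0.399], 'grip_width': 1.0, 'grasp_force': 0.0, 'joint_positions': [-0.132, 0.223, 0.669, 1.939, -0.161, 1.031, 2.084]}
[434, -268.3, 101, -5.5] -> [1.3 0.6 3.4] [-0.01  0.05  0.14]
```

Close. I'll lower the last 2 mm and close the fingers.

>>> move_arm(deltas=[{"offset":[1,0.5,2],"delta_rot":[0,0,0],"fingers":-1},{"offset":[1,0.5,2],"delta_rot":[0,0,0],"fingers":1},{"offset":[1,0.5,2],"delta_rot":[0,0,0],"fingers":1},{"offset":[1,0.5,2],"delta_rot":[0,0,0],"fingers":1},{"offset":[1,0.5,2],"delta_rot":[0,0,0],"fingers":1},{"offset":[1,0.5,2],"delta_rot":[0,0,0],"fingers":1},{"offset":[1,0.5,2],"delta_rot":[0,0,0],"fingers":1},{"offset":[1,0.5,2],"delta_rot":[0,0,0],"fingers":1}])

```text
t: 4.25
eef_pos: [433.6, -268.7, 101.4]
orientation: [3.142, 0.0, 3.047]
force: [-0.0, 1.3, 5.8]
grip_width: 0.269
grasp_force: 58.9
```

>>> move_arm(deltas=[{"offset":[0,0,0],"delta_rot":[0,0,0],"fingers":1},{"offset":[0,0,0],"delta_rot":[0,0,0],"fingers":1},{"offset":[0,0,0],"delta_rot":[0,0,0],"fingers":1}])

```text
t: 4.55
eef_pos: [433.5, -268.8, 101.4]
orientation: [3.142, 0.0, 3.047]
force: [-0.4, 0.9, 5.0]
grip_width: 0.268
grasp_force: 58.9
```

>>> move_arm(deltas=[{"offset":[0,0,-15],"delta_rot":[0,0,0],"fingers":1},{"offset":[0,0,-40],"delta_rot":[0,0,0],"fingers":1},{"offset":[0,0,-70],"delta_rot":[0,0,0],"fingers":1},{"offset":[0,0,-100],"delta_rot":[0,0,0],"fingers":1},{"offset":[0,0,-120],"delta_rot":[0,0,0],"fingers":1},{"offset":[0,0,-120],"delta_rot":[0,0,0],"fingers":1},{"offset":[0,0,-120],"delta_rot":[0,0,0],"fingers":1}])

```text
t: 5.25
eef_pos: [433.2, -268.4, 220.5]
orientation: [3.141, -0.0, 3.047]
force: [0.5, -0.2, -1.5]
grip_width: 0.273
grasp_force: 58.8
```

Run:
```python
from h import *
s=st()
# machine frame -> TCP targets
c=np.array([591,35.]); a=np.radians(-8.1); mx=np.array([np.cos(a),np.sin(a)]); my=np.array([-mx[1],mx[0]])
O=c+45.5*mx+45*my; print("origin",O)
def tcp(tx,ty,tz): g=O+tx*mx+ty*my-140*mx; return [*g.round(1),tz+82-18.6,-8.1]
wp([tcp(82,-60,138),tcp(82,-60,85),tcp(0,-60,85)])
i,W=cloud("scene"); cv2.imwrite("pics/s2.png",i); np.save("s2.npy",W)
```

```text
{'t': 5.25, 'eef_pos': [433.181, -268.401, 220.454], 'orientation': [3.141, -0.0, 3.047], 'force': [0.533, -0.201, -1.519], 'grip_width': 0.273, 'grasp_force': 58.794, 'joint_positions': [-0.18, 0.077, 0.686, 1.808, -0.051, 1.275, 1.995]}
origin [642.38663186  73.14005854]
[np.float64(576.5), np.float64(21.9), 201.4, -8.1] -> [-115.3  302.5   19.1] [ 0.02 -0.02  2.69]
[np.float64(576.5), np.float64(21.9), 148.4, -8.1] -> [-115.3  302.5   72.1] [ 0.02 -0.02  2.69]
[np.float64(495.3), np.float64(33.5), 148.4, -8.1] -> [-33.4 306.4  72.2] [ 0.02 -0.02  2.69]
```

View pics/s2.png

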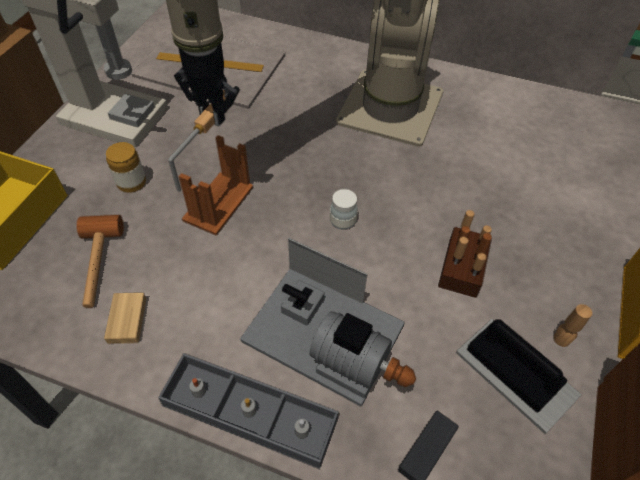

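The rod is held level, with its leg hanging from (172,160) to (180,190). Now I carry it over to the machine.

>>> move_arm(deltas=[{"offset":[-14,38,0],"delta_rot":[0,0,0.7],"fingers":1},{"offset":[-29,76,0],"delta_rot":[0,0,1.4],"fingers":1},{"offset":[-43,114,0],"delta_rot":[0,0,2],"fingers":1},{"offset":[-58,152,0],"delta_rot":[0,0,2.7],"fingers":1},{"offset":[-72,190,0],"delta_rot":[0,0,2.7],"fingers":1},{"offset":[-87,228,0],"delta_rot":[0,0,2.7],"fingers":1},{"offset":[-101,266,0],"delta_rot":[0,0,2.7],"fingers":1},{"offset":[-115,302,0],"delta_rot":[0,0,2.7],"fingers":1}])

```text
t: 6.1
eef_pos: [576.2, 23.0, 219.3]
orientation: [-3.141, -0.003, 3.0]
force: [-0.5, 0.4, -0.4]
grip_width: 0.272
grasp_force: 58.9
```

>>> move_arm(deltas=[{"offset":[0,0,0],"delta_rot":[0,0,0],"fingers":1},{"offset":[0,0,0],"delta_rot":[0,0,0],"fingers":1},{"offset":[0,0,0],"delta_rot":[0,0,0],"fingers":1}])

```text
t: 6.4
eef_pos: [575.7, 19.8, 220.1]
orientation: [-3.141, -0.002, 2.998]
force: [0.5, -0.7, -1.2]
grip_width: 0.272
grasp_force: 59.0
```

```bash
cat >> h.py <<'E'
a=np.radians(-8.1); mx=np.array([np.cos(a),np.sin(a)]); my=np.array([-mx[1],mx[0]]); O=np.array([591,35.])+45.5*mx+45*my
def tcp(tx,ty,tz): g=O+tx*mx+ty*my-140*mx; return [*[float(x) for x in g.round(1)],tz+82-18.6,-8.1]
E
python3 - <<'E'
from h import *
s=st()
wp([tcp(82,-60,138),tcp(82,-60,85),tcp(0,-60,85)])
i,W=cloud("scene"); cv2.imwrite("pics/s3.png",cv2.resize(i[200:360,180:420],None,fx=3,fy=3)); np.save("s3.npy",W)
i,W=cloud("top"); cv2.imwrite("pics/t3.png",i); np.save("t3.npy",W)
E
```

```text
{'t': 6.4, 'eef_pos': [575.729, 19.761, 220.136], 'orientation': [-3.141, -0.002, 2.998], 'force': [0.48, -0.659, -1.222], 'grip_width': 0.272, 'grasp_force': 58.99, 'joint_positions': [-0.497, 0.239, 0.453, 1.632, -0.107, 1.297, 1.401]}
[576.5, 21.9, 201.4, -8.1] -> [-0.5  2.2 18.7] [-0.06 -0.09 -0.11]
[576.5, 21.9, 148.4, -8.1] -> [-0.6  2.3 71.7] [-0.06 -0.09 -0.11]
[495.3, 33.5, 148.4, -8.1] -> [81.5  2.2 71.9] [-0.06 -0.09 -0.11]
```

View pics/s3.png

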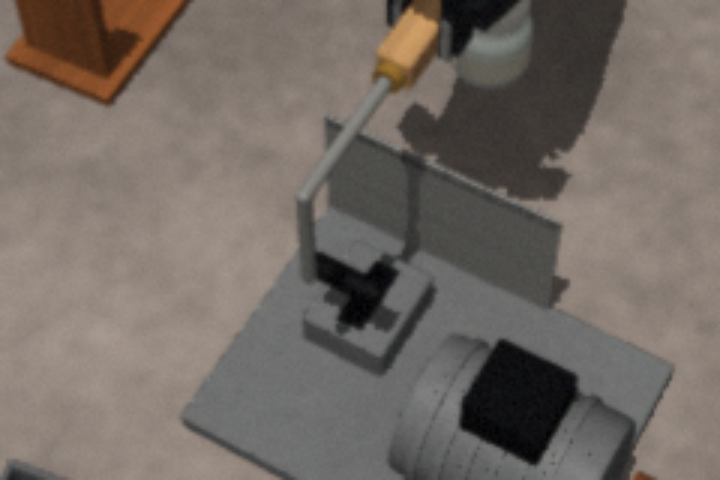

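The leg is visible with its tip at crop (308,280), and the black bar spans roughly (320,265) to (390,300). I'll measure the leg and the bar in 3D.

Run:
```python
from h import *
np.set_printoptions(suppress=True,precision=1)
M=np.c_[mx,my]
for n in("s3","t3"):
    W=np.load(n+".npy").reshape(-1,3); m=np.c_[(W[:,:2]-O)@M,W[:,2]]
    k=(m[:,0]>40)&(m[:,0]<120)&(abs(m[:,1]+60)<50)&(m[:,2]>130)&(m[:,2]<260)
    q=m[k]; print(n,"rod",len(q))
    for a in range(140,260,15):
        r=q[(q[:,2]>=a)&(q[:,2]<a+15)]
        if len(r): print(a,len(r),np.median(r,0),r.min(0),r.max(0))
    b=m[(m[:,0]>20)&(m[:,0]<90)&(abs(m[:,1]+60)<50)&(m[:,2]>95)&(m[:,2]<122)]; print("bar",len(b),np.median(b,0),b.min(0),b.max(0))
    s=m[(m[:,0]>-60)&(m[:,0]<-30)&(abs(m[:,1]+45)<95)&(m[:,2]>112)&(m[:,2]<124)]; print("shield",len(s),np.median(s,0),s.min(0),s.max(0))
```

```text
s3 rod 289
140 2 [ 85.1 -59.8 153.7] [ 83.2 -61.7 153.4] [ 87.  -57.9 154.1]
155 23 [ 86.7 -59.3 162.4] [ 82.7 -63.4 155.1] [ 89.  -57.2 170. ]
170 26 [ 87.  -60.  176.8] [ 82.3 -65.1 170.7] [ 88.9 -57.6 184.5]
185 24 [ 87.  -59.6 192.6] [ 84.3 -64.5 185. ] [ 88.7 -56.3 199.9]
200 30 [ 86.9 -59.9 207.2] [ 82.3 -66.7 200.3] [ 88.5 -56.7 214.9]
215 30 [ 86.6 -59.1 223.2] [ 81.  -65.2 216.9] [ 88.  -57.3 229.7]
230 154 [ 66.4 -60.5 240.6] [ 40.5 -66.1 231. ] [ 88.2 -56.5 244.7]
bar 219 [ 51.1 -54.3 109.1] [ 40.2 -82.6  97.5] [ 57.5 -33.7 115.1]
shield 254 [-42.9 -36.1 117.1] [ -46.5 -128.7  112.1] [-40.1  40.7 122.9]
t3 rod 0
  return _methods._mean(a, axis=axis, dtype=dtype,
  ret = um.true_divide(
Traceback (most recent call last):
ValueError: zero-size array to reduction operation minimum which has no identity
```

The leg is behind the bar with about 19 mm of clearance and is centred on it, so I can lower it.

>>> move_arm(deltas=[{"offset":[0,2,18],"delta_rot":[0,0,0],"fingers":1},{"offset":[0,2,36],"delta_rot":[0,0,0],"fingers":1},{"offset":[0,2,54],"delta_rot":[0,0,0],"fingers":1},{"offset":[0,2,70],"delta_rot":[0,0,0],"fingers":1},{"offset":[0,2,70],"delta_rot":[0,0,0],"fingers":1},{"offset":[0,2,70],"delta_rot":[0,0,0],"fingers":1}])

```text
t: 7.1
eef_pos: [576.6, 22.4, 151.6]
orientation: [3.142, 0.0, 2.999]
force: [0.4, -0.3, -1.6]
grip_width: 0.274
grasp_force: 59.0
```

>>> move_arm(deltas=[{"offset":[8,0,0],"delta_rot":[0,0,0],"fingers":1},{"offset":[16,0,0],"delta_rot":[0,0,0],"fingers":1},{"offset":[24,0,0],"delta_rot":[0,0,0],"fingers":1},{"offset":[32,0,0],"delta_rot":[0,0,0],"fingers":1},{"offset":[40,0,0],"delta_rot":[0,0,0],"fingers":1},{"offset":[40,0,0],"delta_rot":[0,0,0],"fingers":1}])

```text
t: 7.7
eef_pos: [536.1, 29.2, 151.3]
orientation: [3.141, -0.0, 3.0]
force: [-0.3, 0.7, -1.0]
grip_width: 0.272
grasp_force: 58.9
```

Run:
```python
from h import *
s=st()
i,W=cloud("scene"); cv2.imwrite("pics/s4.png",cv2.resize(i[200:360,180:420],None,fx=3,fy=3)); np.save("s4.npy",W)
```

```text
{'t': 7.7, 'eef_pos': [536.094, 29.187, 151.348], 'orientation': [3.141, -0.0, 3.0], 'force': [-0.297, 0.679, -0.957], 'grip_width': 0.272, 'grasp_force': 58.946, 'joint_positions': [-0.525, 0.204, 0.436, 1.819, -0.095, 1.139, 1.372]}
```

View pics/s4.png

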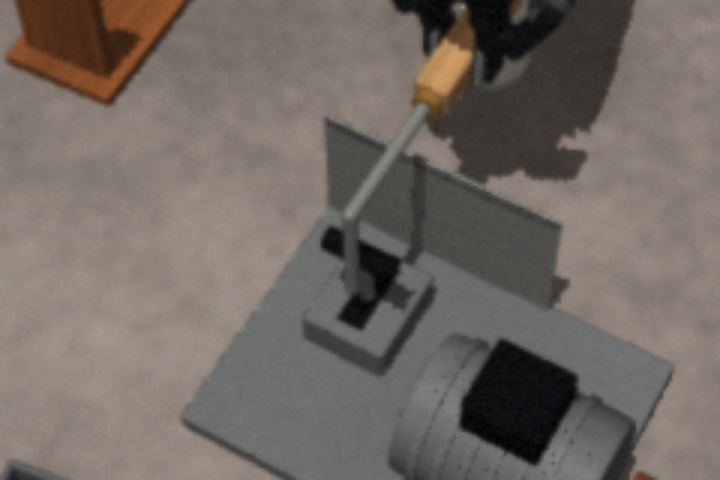

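The leg at (352,260) is behind the bar and has pulled it about halfway. I'll keep pulling.

>>> move_arm(deltas=[{"offset":[7,0,0],"delta_rot":[0,0,0],"fingers":1},{"offset":[14,0,0],"delta_rot":[0,0,0],"fingers":1},{"offset":[20,0,0],"delta_rot":[0,0,0],"fingers":1},{"offset":[26,0,0],"delta_rot":[0,0,0],"fingers":1},{"offset":[32,0,0],"delta_rot":[0,0,0],"fingers":1},{"offset":[32,0,0],"delta_rot":[0,0,0],"fingers":1},{"offset":[32,0,0],"delta_rot":[0,0,0],"fingers":1}])

```text
t: 8.45
eef_pos: [504.9, 33.5, 151.0]
orientation: [3.141, -0.001, 3.0]
force: [-0.3, -0.6, -0.7]
grip_width: 0.269
grasp_force: 59.1
```

```bash
cat >> h.py <<'E'
def look(n):
    np.set_printoptions(suppress=True,precision=1)
    i,W=cloud("scene"); cv2.imwrite(f"pics/{n}.png",cv2.resize(i[200:360,180:420],None,fx=3,fy=3))
    W=W.reshape(-1,3); m=np.c_[(W[:,:2]-O)@np.c_[mx,my],W[:,2]]; dark=i.reshape(-1,3).astype(int).sum(1)<110
    near=(m[:,0]>-38)&(m[:,0]<90)&(abs(m[:,1]+60)<30)
    b=m[near&dark&(m[:,2]>90)&(m[:,2]<122)]
    if len(b): print("bar",len(b),np.median(b,0),np.percentile(b,5,0),np.percentile(b,95,0))
    l=m[near&~dark&(m[:,2]>122)&(m[:,2]<155)]
    if len(l): print("leg",len(l),np.median(l,0),np.percentile(l,5,0),np.percentile(l,95,0))
E
python3 - <<'E'
from h import *
s=st(); look("s5")
E
```

```text
{'t': 8.45, 'eef_pos': [504.929, 33.466, 151.046], 'orientation': [3.141, -0.001, 3.0], 'force': [-0.266, -0.609, -0.718], 'grip_width': 0.269, 'grasp_force': 59.065, 'joint_positions': [-0.551, 0.132, 0.427, 1.894, -0.061, 1.129, 1.328]}
bar 167 [ -3.3 -51.6 108.6] [-11.1 -81.1 102.6] [  1.6 -34.9 112.1]
leg 51 [ 15.  -57.  140.1] [ 13.  -61.7 123.4] [ 16.9 -53.5 154. ]
```

>>> move_arm(deltas=[{"offset":[2,0,0],"delta_rot":[0,0,0],"fingers":1},{"offset":[4,0,0],"delta_rot":[0,0,0],"fingers":1},{"offset":[6,0,0],"delta_rot":[0,0,0],"fingers":1},{"offset":[6,0,0],"delta_rot":[0,0,0],"fingers":1},{"offset":[6,0,0],"delta_rot":[0,0,0],"fingers":1}])

```text
t: 9.0
eef_pos: [499.9, 34.3, 151.6]
orientation: [3.141, 0.001, 3.0]
force: [2.9, -0.0, 1.1]
grip_width: 0.272
grasp_force: 59.4
```

Run:
```python
from h import *
s=st(); look("s6")
```

```text
{'t': 9.0, 'eef_pos': [499.869, 34.276, 151.594], 'orientation': [3.141, 0.001, 3.0], 'force': [2.89, -0.019, 1.057], 'grip_width': 0.272, 'grasp_force': 59.364, 'joint_positions': [-0.555, 0.118, 0.425, 1.907, -0.054, 1.126, 1.32]}
bar 159 [ -6.1 -51.5 106.9] [-14.4 -81.9 100.7] [ -1.6 -35.1 110.9]
leg 49 [  9.9 -56.  139.4] [  6.  -60.1 124.1] [ 12.1 -53.6 153.4]
```

>>> move_arm(deltas=[{"offset":[1.5,0,0],"delta_rot":[0,0,0],"fingers":1},{"offset":[3,0,0],"delta_rot":[0,0,0],"fingers":1},{"offset":[3,0,0],"delta_rot":[0,0,0],"fingers":1},{"offset":[3,0,0],"delta_rot":[0,0,0],"fingers":1}])

```text
t: 9.45
eef_pos: [497.0, 34.8, 151.5]
orientation: [3.141, 0.001, 3.0]
force: [2.4, 0.3, 3.4]
grip_width: 0.27
grasp_force: 59.6
```

Run:
```python
from h import *
s=st(); look("s7")
```

```text
{'t': 9.45, 'eef_pos': [496.953, 34.762, 151.541], 'orientation': [3.141, 0.001, 3.0], 'force': [2.384, 0.291, 3.415], 'grip_width': 0.27, 'grasp_force': 59.551, 'joint_positions': [-0.557, 0.111, 0.424, 1.914, -0.051, 1.126, 1.315]}
bar 167 [ -6.6 -52.5 106.7] [-14.4 -81.7  99.9] [ -2.  -35.1 110.2]
leg 50 [  7.9 -56.5 136.4] [  4.5 -61.3 123.6] [  9.4 -53.7 151.9]
```

View pics/s7.png

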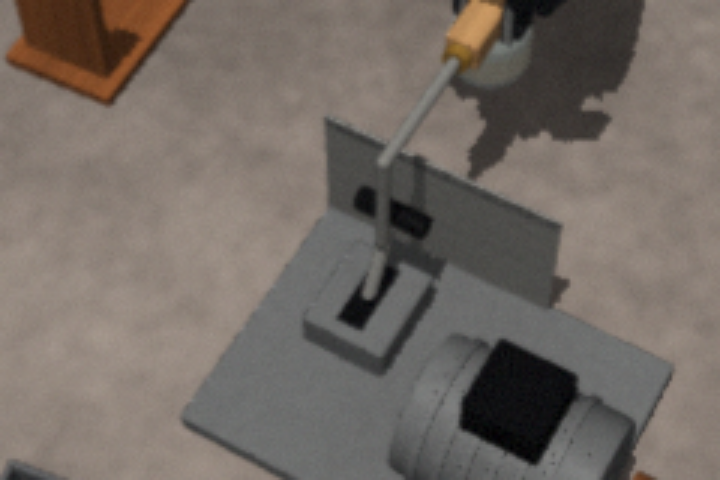

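>>> move_arm(deltas=[{"offset":[2,0,0],"delta_rot":[0,0,0],"fingers":1},{"offset":[4,0,0],"delta_rot":[0,0,0],"fingers":1},{"offset":[4,0,0],"delta_rot":[0,0,0],"fingers":1},{"offset":[4,0,0],"delta_rot":[0,0,0],"fingers":1}])

```text
t: 9.9
eef_pos: [492.3, 35.3, 151.1]
orientation: [3.141, -0.0, 3.0]
force: [2.7, 0.3, 3.1]
grip_width: 0.272
grasp_force: 59.5
```

Run:
```python
from h import *
s=st(); look("s8")
```

```text
{'t': 9.9, 'eef_pos': [492.348, 35.294, 151.096], 'orientation': [3.141, -0.0, 3.0], 'force': [2.672, 0.285, 3.078], 'grip_width': 0.272, 'grasp_force': 59.485, 'joint_positions': [-0.56, 0.102, 0.422, 1.924, -0.046, 1.125, 1.309]}
bar 163 [ -6.3 -51.9 106.8] [-14.2 -80.9  99.4] [ -2.4 -35.  111.1]
leg 54 [  4.6 -56.5 138.2] [  1.8 -61.2 123.7] [  6.8 -53.6 153.9]
```

The bar is at its stop, since it hasn't moved while the rod did. I'll back off, then lift.

>>> move_arm(deltas=[{"offset":[-8,0,0],"delta_rot":[0,0,0],"fingers":1},{"offset":[-14,0,0],"delta_rot":[0,0,0],"fingers":1},{"offset":[-14,0,-20],"delta_rot":[0,0,0],"fingers":1},{"offset":[-14,0,-45],"delta_rot":[0,0,0],"fingers":1},{"offset":[-14,0,-70],"delta_rot":[0,0,0],"fingers":1},{"offset":[-14,0,-85],"delta_rot":[0,0,0],"fingers":1},{"offset":[-14,0,-85],"delta_rot":[0,0,0],"fingers":1},{"offset":[-14,0,-85],"delta_rot":[0,0,0],"fingers":1}])

```text
t: 10.75
eef_pos: [506.0, 33.0, 235.0]
orientation: [-3.141, -0.002, 3.0]
force: [-0.6, -0.2, -1.5]
grip_width: 0.272
grasp_force: 59.0
```

Run:
```python
from h import *
s=st(); look("s9")
i,W=cloud("scene"); p=np.array(s["eef_pos"]); yaw=s["orientation"][2]-np.pi
d=np.array([np.cos(yaw),np.sin(yaw)]); n=np.array([-d[1],d[0]])
W=W.reshape(-1,3); im=i.reshape(-1,3).astype(int)
q=np.c_[(W[:,:2]-p[:2])@d,(W[:,:2]-p[:2])@n,W[:,2]-p[2]]
k=(abs(q[:,1])<25)&(q[:,0]>25)&(q[:,0]<165)&(q[:,2]>-75)&(q[:,2]<60)
q=q[k]
for lo,hi in((25,40),(50,75),(75,100),(100,130)):
    r=q[(q[:,0]>lo)&(q[:,0]<hi)&(q[:,2]>0)]; 
    if len(r): print("line",lo,np.median(r,0))
for lo,hi in((-75,-60),(-60,-40),(-40,-20),(-20,0),(0,10)):
    r=q[(q[:,0]>115)&(q[:,2]>lo)&(q[:,2]<hi)]
    if len(r): print("leg",lo,len(r),np.median(r,0),r.min(0))
```

```text
{'t': 10.75, 'eef_pos': [506.035, 33.042, 235.033], 'orientation': [-3.141, -0.002, 3.0], 'force': [-0.635, -0.243, -1.462], 'grip_width': 0.272, 'grasp_force': 59.0, 'joint_positions': [-0.564, 0.06, 0.429, 1.781, -0.026, 1.307, 1.3]}
bar 206 [ -6.5 -57.5 106.7] [-14.2 -81.2 101. ] [ -1.7 -34.8 109.9]
line 25 [32.2  5.4 29.7]
line 50 [54.3  1.5 23.3]
line 75 [87.3  1.8 24.8]
line 100 [114.9   1.3  26.2]
leg -75 1 [147.2   1.5 -62.7] [147.2   1.5 -62.7]
leg -60 30 [149.2   2.7 -49.1] [143.7  -1.8 -57.2]
leg -40 38 [147.8   2.4 -31. ] [143.5  -2.2 -39.7]
leg -20 37 [147.1   2.  -11.1] [140.3  -2.8 -19.2]
leg 0 23 [145.9   1.8   5.3] [141.   -3.1   0.1]
```

The lever stays on. The rod pitched about 2.9° hook-up in the grip, so I'll compensate with the tool's pitch on the way back.

>>> move_arm(deltas=[{"offset":[4,-39,0],"delta_rot":[0,0.7,-0.7],"fingers":1},{"offset":[8,-78,0],"delta_rot":[0,1.4,-1.4],"fingers":1},{"offset":[12,-117,0],"delta_rot":[0,2.1,-2],"fingers":1},{"offset":[16,-156,0],"delta_rot":[0,2.9,-2.7],"fingers":1},{"offset":[20,-195,0],"delta_rot":[0,2.9,-2.7],"fingers":1},{"offset":[24,-234,0],"delta_rot":[0,2.9,-2.7],"fingers":1},{"offset":[27,-273,0],"delta_rot":[0,2.9,-2.7],"fingers":1},{"offset":[29,-309,0],"delta_rot":[0,2.9,-2.7],"fingers":1}])

```text
t: 11.65
eef_pos: [432.8, -270.2, 235.2]
orientation: [3.14, -0.052, 3.046]
force: [1.4, 0.8, -0.6]
grip_width: 0.27
grasp_force: 59.0
```

>>> move_arm(deltas=[{"offset":[0,0,0],"delta_rot":[0,0,0],"fingers":1},{"offset":[0,0,0],"delta_rot":[0,0,0],"fingers":1},{"offset":[0,0,0],"delta_rot":[0,0,0],"fingers":1},{"offset":[0,0,0],"delta_rot":[0,0,0],"fingers":1}])

```text
t: 12.05
eef_pos: [434.4, -267.4, 235.7]
orientation: [3.14, -0.051, 3.049]
force: [0.0, -0.3, -0.7]
grip_width: 0.268
grasp_force: 59.1
```

```bash
cat >> h.py <<'E'
def rodfit():
    np.set_printoptions(suppress=True,precision=1)
    s=st(); p=np.array(s["eef_pos"]); yaw=np.radians(-5.5); i,W=cloud("scene")
    d=np.array([np.cos(yaw),np.sin(yaw)]); n=np.array([-d[1],d[0]])
    W=W.reshape(-1,3)
    c=(W[:,:2]-np.array([434,-268.3])); q=np.c_[c@d,c@n,W[:,2]-p[2]]   # rest frame xy, z above TCP
    q=q[(abs(q[:,1])<12)&(q[:,0]>25)&(q[:,0]<165)&(q[:,2]>-75)&(q[:,2]<60)]
    for lo,hi in((25,40),(50,75),(75,100),(100,130)):
        r=q[(q[:,0]>lo)&(q[:,0]<hi)&(q[:,2]>10)]
        if len(r): print("line",lo,np.median(r,0))
    for lo,hi in((-75,-60),(-60,-40),(-40,-20),(-20,0),(0,10)):
        r=q[(q[:,0]>115)&(q[:,2]>lo)&(q[:,2]<hi)]
        if len(r): print("leg",lo,len(r),np.median(r,0))
    R=Ro.from_euler('xyz',s["orientation"]); print("to grasp", R.inv().apply(np.array([433.5,-268.7,101.4])-p))
E
python3 -c "
from h import *
rodfit()"
```

```text
{'t': 12.05, 'eef_pos': [434.416, -267.395, 235.709], 'orientation': [3.14, -0.051, 3.049], 'force': [0.042, -0.345, -0.714], 'grip_width': 0.268, 'grasp_force': 59.141, 'joint_positions': [-0.213, 0.114, 0.724, 1.749, -0.058, 1.355, 2.001]}
line 25 [32.4  5.8 28.4]
line 50 [55.9  2.5 21. ]
line 75 [86.8  2.7 20.6]
line 100 [115.5   3.   20.7]
leg -75 10 [146.6   4.  -64.8]
leg -60 36 [147.4   4.3 -50.4]
leg -40 40 [146.2   3.6 -28.9]
leg -20 34 [146.2   3.7  -9.1]
leg 0 21 [146.1   3.9   5.9]
to grasp [ -6.1  -1.6 134.2]
```

>>> move_arm(deltas=[{"offset":[-1,-1.5,25],"delta_rot":[0,0,0],"fingers":1},{"offset":[-3,-1.5,55],"delta_rot":[0,0,0],"fingers":1},{"offset":[-4,-1.5,85],"delta_rot":[0,0,0],"fingers":1},{"offset":[-5,-1.5,105],"delta_rot":[0,0,0],"fingers":1},{"offset":[-5.3,-1.5,112],"delta_rot":[0,0,0],"fingers":1},{"offset":[-5.3,-1.5,112],"delta_rot":[0,0,0],"fingers":1},{"offset":[-5.3,-1.5,112],"delta_rot":[0,0,0],"fingers":1}])

```text
t: 12.8
eef_pos: [434.2, -270.1, 125.0]
orientation: [3.141, -0.049, 3.047]
force: [0.4, -0.3, -1.2]
grip_width: 0.271
grasp_force: 59.2
```

```bash
python3 -c "
from h import *
rodfit()
i,_=cloud('scene'); cv2.imwrite('pics/s10.png',cv2.resize(i[80:260,120:320],None,fx=3,fy=3))"
```

```text
{'t': 12.8, 'eef_pos': [434.169, -270.06, 124.96], 'orientation': [3.141, -0.049, 3.047], 'force': [0.449, -0.296, -1.233], 'grip_width': 0.271, 'grasp_force': 59.211, 'joint_positions': [-0.171, 0.239, 0.713, 1.883, -0.15, 1.126, 2.076]}
line 25 [32.6  4.6 28.3]
line 50 [57.1  0.  20.2]
line 75 [87.4  0.1 19.8]
line 100 [114.2  -0.3  20. ]
leg -75 11 [147.3   1.  -61.4]
leg -60 28 [146.5   0.1 -49.3]
leg -40 25 [147.3   0.8 -29. ]
leg -20 29 [146.6   0.4 -10. ]
leg 0 17 [148.    1.2   6.1]
to grasp [-0.4  1.3 23.6]
```

View pics/s10.png

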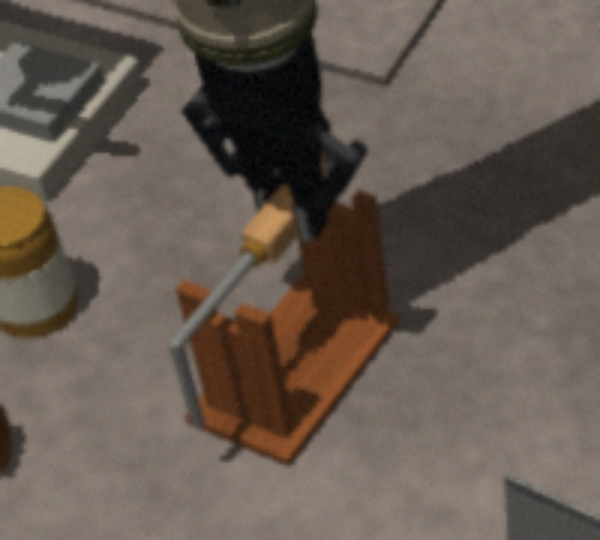

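The steel rod runs midway between the front prongs at (190,290) and (255,315), and the leg hangs beyond them. Lowering the rest of the way.

>>> move_arm(deltas=[{"offset":[-0.3,1,8],"delta_rot":[0,0,0],"fingers":1},{"offset":[-0.7,1,16],"delta_rot":[0,0,0],"fingers":1},{"offset":[-1,1,22],"delta_rot":[0,0,0],"fingers":1},{"offset":[-1,1,22],"delta_rot":[0,0,0],"fingers":1},{"offset":[-1,1,22],"delta_rot":[0,0,0],"fingers":1}])

```text
t: 13.4
eef_pos: [433.4, -268.8, 101.6]
orientation: [3.14, -0.051, 3.047]
force: [-1.3, 1.6, 1.1]
grip_width: 0.271
grasp_force: 59.5
```

```bash
python3 -c "
from h import *
rodfit()"
```

```text
{'t': 13.4, 'eef_pos': [433.371, -268.806, 101.595], 'orientation': [3.14, -0.051, 3.047], 'force': [-1.326, 1.578, 1.141], 'grip_width': 0.271, 'grasp_force': 59.476, 'joint_positions': [-0.16, 0.271, 0.704, 1.907, -0.175, 1.08, 2.093]}
line 25 [32.3  2.4 28.3]
line 50 [56.6  0.9 20.5]
line 75 [94.5 -0.5 19.8]
line 100 [113.9   1.   20.1]
leg -75 9 [145.9   0.5 -63.7]
leg -60 26 [146.1   1.4 -50.7]
leg -40 27 [146.1   1.7 -30. ]
leg -20 27 [145.9   1.5 -10.4]
leg 0 15 [146.8   1.7   5.3]
to grasp [-0.1  0.1  0.2]
```

>>> move_arm(deltas=[{"offset":[0,0,0],"delta_rot":[0,0,0],"fingers":0.3},{"offset":[0,0,0],"delta_rot":[0,0,0],"fingers":0.1},{"offset":[0,0,0],"delta_rot":[0,0,0],"fingers":-0.3},{"offset":[0,0,0],"delta_rot":[0,0,0],"fingers":-0.7},{"offset":[0,0,0],"delta_rot":[0,0,0],"fingers":-1},{"offset":[0,0,0],"delta_rot":[0,0,0],"fingers":-1},{"offset":[0,0,0],"delta_rot":[0,0,0],"fingers":-1}])

```text
t: 14.15
eef_pos: [433.5, -268.9, 101.9]
orientation: [3.14, -0.051, 3.047]
force: [0.5, 0.1, 0.2]
grip_width: 0.996
grasp_force: 0.0
```

>>> move_arm(deltas=[{"offset":[0,0,-15],"delta_rot":[0,0,0],"fingers":-1},{"offset":[1,0,-40],"delta_rot":[0,0,0],"fingers":-1},{"offset":[3,0,-70],"delta_rot":[0,0,0],"fingers":-1},{"offset":[5,0,-110],"delta_rot":[0,0,0],"fingers":-1},{"offset":[7,0,-145],"delta_rot":[0,0,0],"fingers":-1},{"offset":[7,0,-145],"delta_rot":[0,0,0],"fingers":-1},{"offset":[7,0,-145],"delta_rot":[0,0,0],"fingers":-1},{"offset":[7,0,-145],"delta_rot":[0,0,0],"fingers":-1}])

```text
t: 14.95
eef_pos: [433.4, -268.8, 246.1]
orientation: [3.14, -0.052, 3.047]
force: [-0.4, 1.2, 0.3]
grip_width: 1.002
grasp_force: 0.0
```

Run:
```python
from h import *
st(); look("s11")
i,W=cloud("scene"); cv2.imwrite("pics/s12.png",i[60:380,100:440])
d=np.array([np.cos(-.096),np.sin(-.096)]); n=np.array([-d[1],d[0]])
W=W.reshape(-1,3); c=W[:,:2]-[434,-268.3]; q=np.c_[c@d,c@n,W[:,2]]
for lo,hi in((-60,-48),(-30,40),(50,75),(100,130)):
    r=q[(abs(q[:,1])<15)&(q[:,0]>lo)&(q[:,0]<hi)&(q[:,2]>112)&(q[:,2]<150)]
    if len(r): print("line",lo,np.median(r,0))
r=q[(abs(q[:,1])<20)&(q[:,0]>125)&(q[:,0]<165)&(q[:,2]>25)&(q[:,2]<110)]; print("leg",len(r),np.median(r,0),r.min(0),r.max(0))
```

```text
{'t': 14.95, 'eef_pos': [433.376, -268.811, 246.113], 'orientation': [3.14, -0.052, 3.047], 'force': [-0.445, 1.162, 0.255], 'grip_width': 1.002, 'grasp_force': 0.0, 'joint_positions': [-0.22, 0.107, 0.733, 1.733, -0.053, 1.377, 1.999]}
bar 209 [ -6.5 -58.1 106.8] [-14.2 -80.9 100.8] [ -1.7 -36.  110.3]
line -60 [-53.8   6.3 130.5]
line -30 [  5.3   5.1 129.7]
line 50 [ 56.    1.1 121.6]
line 100 [112.6   1.1 122. ]
leg 101 [146.3   1.9  72.4] [138.8  -4.3  34.5] [150.    5.  109.2]
```

View pics/s12.png

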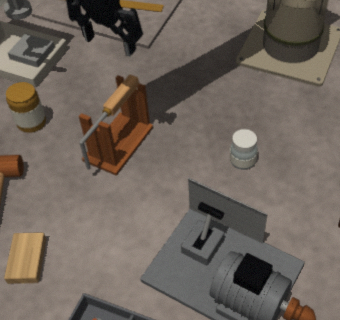

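The rod lies in both forks at (110,110) with its leg hanging at (85,155). The lever leans to the shield at (210,212), the pot at (243,148) is undisturbed, and the arm is clear. Handing in.

```bash
python3 -c "
from h import *
print(env.sign_off())"
```

```text
the job is handed in; nothing more can be done
None
```

I pulled the lever to its stop against the shield with the rod, laid the rod back in both forks and let go, left the glue pot standing, and handed the job in at about 15 s; the sign-off returned no verdict.

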